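Feel out the battery handle in the dark box and set it charging

ROBOT

A 6-joint arm with a two-finger parallel gripper is mounted at the origin on the work surface. World frame = base frame: x ahead of the robot, y to its left, z up, the work surface at z = 0. Lengths are in m, angles in degrees, forces in N, time in s.
With the tool pointing down it reaches from about 0.4 to 0.825 m from the base axis. Payload 7 kg.
Tool frame: the origin (TCP) lies on the centre line of the jaws, within the pads' length; the fingertips stand 11 mm ahead of it and the grasp point (between the pads) lies 8 mm behind it; z points along the fingers, y is the direction in which the jaws open and shut (so a half turn about z gives the same grasp; the last joint's range is limited). The gripper opens to 88 mm and grips with 3 to 60 N. Pads are 19 mm wide; open, the fingers measure 130 mm over their backs; the gripper's body (78 mm by 193 mm) begins 47 mm behind the grasp point.
Start: joints at [-48.295, 20.546, 0.682, 0, -70.136, -16.507], TCP at [0.287, -0.611, 0.238] pointing down, gripper open.
Joint ranges: [-176.03, 176.03], [-82.01, 121.73], [-58.28, 71.71], [-173.87, 95.51], [-174.79, -0.11], [-173.66, 173.66]. Speed limits (degrees/s): [136.94, 136.94, 172.46, 180, 180, 180].

INTERFACE

Orientations are given as [roll, pitch, yaw] about the fixed x, y, z axes, in that order (R = Rz(yaw) Ry(pitch) Rx(roll)).
In Python, from plant import ctrl, cams, order gives the robot as it stands.
- The arm moves only by the tool jog_arm, never from a script. Its argument "motion" is a list of rows, each an object with "offset": the shift along the tool's x, y, z in mm, a list of three; "roll": the turn about the tool's z in rad; "hand": the finger opening in mm, from 0 to 87.6. A call has 1 to 20 rows; each row is the pose to reach, as a shift and turn from the pose commanded when the call began, along the tool's axes at that moment; what a row does not reach only later rows make up. A row lasts 1/12 s, in which the tool goes at most 41.7 mm and 7.16 degrees, less where a joint would pass 70% of its speed; a pose out of reach is approached as far as the arm can. A call with a gripper value outside its range is refused whole. The fingers move at their own pace and stop on an object; the grip force is fixed at half the most. Time passes only in rows, so rows that repeat a pose let the fingers close. It gives the time, the measured TCP pose, the force and the opening at its end, in the units of the state.
- ctrl.get_obs(): the state, without advancing time (a new reading comes with each control period).
- cams.snapshot(name): name is "side" or "top"; returns a dict with "img" (420x560x3 uint8, red, green, blue), "K" (3x3 intrinsics, pixels), "cam_to_world" (4x4, takes a point from camera to world coordinates). Camera axes: x right, y down, z forward; pixel columns grow to the right and rows downward; lengths in m; the calibration is good to about 2 mm. A picture is of the moment at which its call begins. There is no depth.
- order.close_job(): hands the job in, once; it reports no verdict.
The state is a dict: "clock": time; "joint_pos": joint angles; "qvel": joint speeds; "tau": joint torques, N m; "tool_pos": TCP position; "orientation": TCP orientation; "force": force on the tool from outside, world axes, zero at the start; "moment": the same for the moment, N m; "opening": finger opening in m.
Only numpy, scipy, OpenCV 4.12 (cv2) and the standard library are available. Lean on these libraries where they do the work, as an engineer would, in place of code of your own. Each camera call takes 0.05 s, during which the arm holds its last target. There are 200 camera calls.

TASK

Open the lidded black box, feel about inside gently for the instrument's battery handle, lift it out and set it down softly in the bay of the white charging cradle, so that it rests there by itself and its weight presses the sprung platform down. The box may stay open. Leave the wipes canister, the tub and the round case standing where they are.

Things in the scene. Friction and masses are not known exactly. Their poses are not given: they have to be found in the camera images.
- box: Opaque black box, fixed to the table, 200 mm (its x) by 262 mm (its y) by 70 mm high without the lid; walls and floor 6 mm thick, inside 188 x 250 mm, 64 mm deep. Origin: centre of its underside, on the table. The grey lid is hinged on top of its +x wall (the far one).
- box_floor (a point): Centre of the box's inner floor, 6 mm above the table. On the floor lies the one thing inside, the battery handle: not tracked, find it by touch (or sight). Blue bar, 120 x 36 x 34 mm high, 0.38 to 0.52 kg, balanced at its middle, loose, flat; middle within 20 mm (box x) and 45 mm (box y) of this point, length within 0.45 rad of the box's x axis.
- lid (a joint): Angle of the box lid, rad: 0 = shut, grows as it opens, stop at 1.75. The lid is 200 x 262 x 6 mm, 0.3 kg; its hinge is stiff (0.5 N m) so it stays where it is left.
- lid_handle (a point): Middle of the lid's handle, a round steel bar 12 mm thick, 110 mm long along the box's y axis, its centre line 34 mm in front of the lid's edge, an arm at each end. Lid shut: 73 mm above the table, 134 mm from the box's middle towards box -x. It turns about the hinge at a radius of 234 mm.
- lid_hinge (a point): Middle of the hinge line, which runs along the box's y axis; 100 mm from the box's middle towards box +x, 70 mm above the table.
- cradle: White charging cradle, fixed to the table, 164 mm (its x) by 120 mm (its y). Origin: centre of its underside. Its base is 18 mm high; walls round the bay reach 46 mm above the table. The long side walls stand only at the corners, leaving a 90 mm gap in the middle of each side for fingers.
- bay (a point): Centre of the bay in the cradle, at the top of its floor when empty, 32 mm above the table. The bay is 140 mm long (cradle x), 56 mm wide (cradle y). Its floor is the sprung grey platform, 26 mm above the table when fully down. The battery handle may lie in it either way round.
- platform (a joint): How far the cradle's sprung platform is pressed down, m: 0 = empty, 0.006 = fully down. It needs about 1.2 N to start and 2.7 N to go fully down. The battery handle's weight holds it fully down.
- wipes_mid (a point): Bystander: white and green wipes canister, 80 mm across, 190 mm high; point at half height. Leave alone.
- tub_mid (a point): Bystander: white tub with an orange cap, 56 mm across, 68 mm high; point at half height. Leave alone.
- roundcase_mid (a point): Bystander: round red and black case, 100 mm across, 70 mm high; point at half height. Leave alone.
There are look-alikes about, which are no part of the job. Leave any pink or turquoise look-alike of the cradle alone.

How it is judged (in metres and radians):
On the way:
1. the box lid is opened (beyond 0.8 rad) (value of joint lid above 0.8 rad), for 0.1 s.
At the end, for the whole second after the job is handed in: The battery handle rests in the cradle's bay, released, with the platform pressed down more than 4 mm by its weight alone (value of joint platform above 0.004 m); the robot touches nothing.
It fails at once if the box itself (floor and walls, not the lid) is pushed with more than 45 N (contact force between any of the fingers, the arm and box above 45 N).
It fails at once if the platform is struck (driven down faster than 0.5 m/s, as by a handle dropped from more than about 12 mm) (velocity of joint platform above 0.5 m/s).
It fails at once if a bystander is moved more than 25 mm or knocked over (distance of any of wipes_mid, tub_mid, roundcase_mid from where it was at the start of the episode above 0.025 m).
It also fails if it takes over 72 s, if anything falls off the work surface, if the arm or the gripper's body presses on something with over 40 N, if the wrist force passes 120 N, or if a joint passes its speed limit or range.

## Working session

There is one attempt and no reset: what is moved stays moved. The work goes in short steps, Python scripts to look and compute and a tool call to move; the robot and the scene stay as the last step left them, time stands still between calls to the robot, and variables do not carry over. Pictures are saved under pics/ and viewed, about 8 in all and at most 12, crops included, and the job is handed in when it is done.

Besides the shell and the picture viewer there is one more tool, called after "Call:" as a command line: name --argument value ..., lists and objects as JSON in quotes. jog_arm: Moves the arm, as the interface text tells. Its arguments: {"type":"object","properties":{"motion":{"type":"array"}},"required":["motion"]}

```bash
mkdir -p pics; ls
cat > h.py <<'E'
from plant import ctrl, cams, order
import numpy as np, cv2
def snap(n):
    s=cams.snapshot(n); return s["img"],np.array(s["K"]),np.array(s["cam_to_world"])
def ray(K,T,uv):
    d=T[:3,:3]@np.linalg.solve(K,[uv[0],uv[1],1.]); return T[:3,3],d
def onz(K,T,uv,z):
    o,d=ray(K,T,uv); return o+d*(z-o[2])/d[2]
def proj(K,T,p):
    c=np.linalg.inv(T)@np.r_[p,1]; q=K@c[:3]; return q[:2]/q[2]
def save(n,img): cv2.imwrite("pics/"+n+".png",img[:,:,::-1])
E
python3 - <<'E'
from h import *
for n in ("top","side"):
    i,K,T=snap(n); save(n+"0",i); np.savez(n+"0.npz",i=i,K=K,T=T); print(n,K.round(1).tolist(),T.round(3).tolist())
o=ctrl.get_obs(); print(o)
E
```

```text
pics
top [[484.7, 0.0, 272.8], [0.0, 484.7, 214.9], [0.0, 0.0, 1.0]] [[-0.016, -0.996, 0.089, 0.478], [-1.0, 0.015, -0.012, 0.082], [0.01, -0.09, -0.996, 1.317], [0.0, 0.0, 0.0, 1.0]]
side [[477.3, 0.0, 283.6], [0.0, 477.3, 212.6], [0.0, 0.0, 1.0]] [[-0.939, -0.186, 0.29, 0.214], [-0.345, 0.496, -0.797, 1.061], [0.004, -0.848, -0.53, 0.725], [0.0, 0.0, 0.0, 1.0]]
{'clock': 0.1, 'joint_pos': array([-4.82964283e+01,  2.05851800e+01,  6.39811605e-01, -1.98467307e-02,
       -7.01350638e+01, -1.65064575e+01]), 'qvel': array([-0.03936989, -0.08236666,  0.1395121 ,  0.09704593,  0.09820129,
       -0.06321385]), 'tau': array([-3.85595748e-03, -5.84161484e+01,  2.93750399e+01,  7.01546386e+00,
        1.02156086e-02, -6.72681563e-05]), 'tool_pos': array([ 0.28717773, -0.61040202,  0.23673999]), 'orientation': array([ 1.79917581e+02, -4.96555295e-03, -1.54809639e+02]), 'force': array([ 0.55147296, -0.32270544,  0.58939184]), 'moment': array([ 0.00304931, -0.04857432,  0.02236231]), 'opening': 0.08785881420322192}
```

View pics/top0.png

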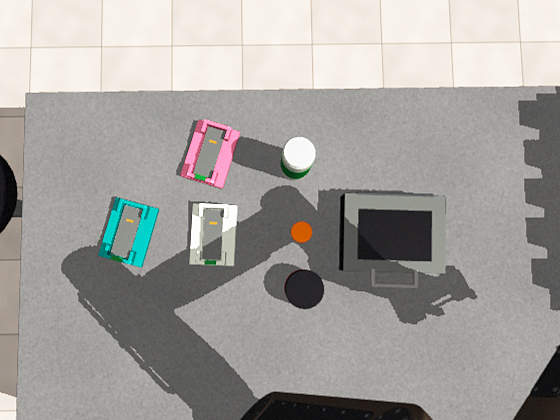

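View pics/side0.png

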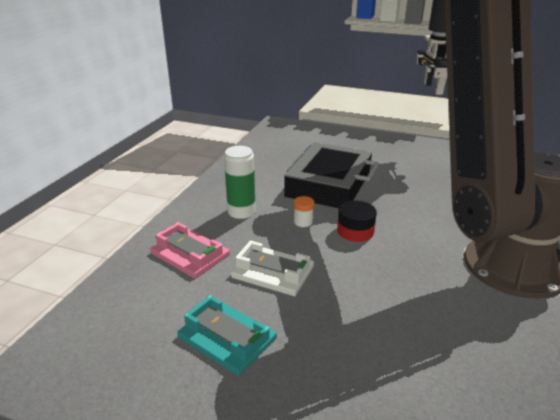

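The top view shows three cradles: white at (213,234), pink at (210,153) and turquoise at (128,232). The white one is the target and the other two are look-alikes. The box with its grey lid is at (393,233), with its handle at (395,279). The bystanders are wipes (298,156), tub (301,232) and round case (305,289).

Run:
```python
from h import *
d=np.load("top0.npz"); i,K,T=d["i"],d["K"],d["T"]
hsv=cv2.cvtColor(i,cv2.COLOR_RGB2HSV)
# cradle: bright pixels in window
def rect(m,x0,y0,x1,y1,z,name):
    w=np.zeros_like(m); w[y0:y1,x0:x1]=m[y0:y1,x0:x1]
    cs,_=cv2.findContours(w,cv2.RETR_EXTERNAL,cv2.CHAIN_APPROX_NONE); c=max(cs,key=cv2.contourArea)
    P=np.array([onz(K,T,p,z)[:2] for p in c[:,0]]).astype(np.float32)
    r=cv2.minAreaRect(P); print(name,r,cv2.contourArea(c), cv2.boundingRect(c))
    return w
print(i[215,200],i[200,350],i[260,440],i[233,395],i[279,373],i[286,395],i[240,344])
white=((hsv[...,1]<60)&(hsv[...,2]>165)).astype(np.uint8)*255
rect(white,175,190,250,280,0.03,"cradle z.03")
lid=((i[...,1].astype(int)-i[...,2]>1)&(hsv[...,2]>85)).astype(np.uint8)*255
a=cv2.resize(i[180:300,330:460],None,fx=3,fy=3,interpolation=cv2.INTER_CUBIC)
b=cv2.resize(i[190:280,175:255],None,fx=4,fy=4,interpolation=cv2.INTER_CUBIC)
H=np.zeros((360,390+320,3),np.uint8); H[:,:390]=a; H[:,390:]=b; save("crop1",H)
```

```text
[255 255 255] [148 150 145] [151 155 146] [36 35 41] [122 120 117] [121 119 118] [80 83 81]
cradle z.03 ((0.5633883476257324, 0.2293792963027954), (0.19749654829502106, 0.19975490868091583), 89.17620086669922) 2528.5 (175, 190, 75, 76)
```

View pics/crop1.png

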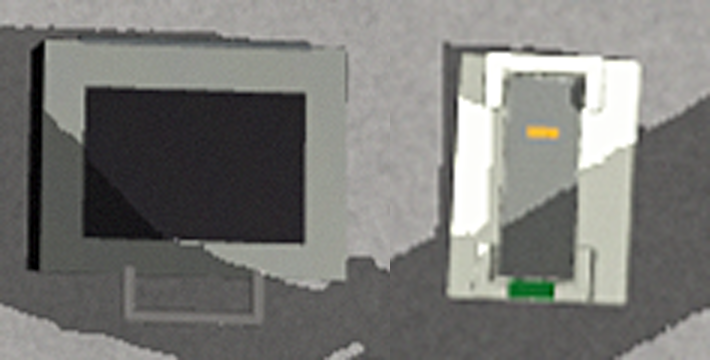

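The crop shows the lid corners and handle bar (left) and the white cradle (right), whose grey platform and green contact are both visible. I'll cast these pixels onto planes at the right heights.

Run:
```python
from h import *
d=np.load("top0.npz"); i,K,T=d["i"],d["K"],d["T"]
f=lambda pts,s,ox,oy,px,z: np.array([onz(K,T,((p[0]-px+.5)/s-.5+ox,(p[1]+.5)/s-.5+oy),z)[:2] for p in pts])
def show(n,P):
    e=np.roll(P,-1,0)-P; print(n,P.round(4).tolist(),'mid',P.mean(0).round(4),'len',np.linalg.norm(e,axis=1).round(4),'ang',np.degrees(np.arctan2(e[:,1],e[:,0])).round(1))
show('lid',f([(44,40),(345,47),(345,281),(42,270)],3,330,180,0,.076))
show('win',f([(84,87),(305,94),(305,243),(84,240)],3,330,180,0,.076))
show('bar',f([(127,317),(263,319)],3,330,180,0,.079))
show('base',f([(455,50),(640,60),(632,303),(447,297)],4,175,190,390,.018))
show('plat',f([(507,72),(579,78),(572,280),(500,275)],4,175,190,390,.034))
for n,p,z in(('tub',(301,232),.068),('case',(305,289),.07),('wipes',(299,153),.19)): print(n,onz(K,T,p,z).round(3))
```

```text
lid [[0.6439, -0.1186], [0.6341, -0.3788], [0.4335, -0.3692], [0.4469, -0.1112]] mid [ 0.5396 -0.2444] len [0.2603 0.2008 0.2583 0.1971] ang [-92.2 177.3  87.   -2.2]
win [[0.6027, -0.1519], [0.5938, -0.3423], [0.4662, -0.3365], [0.4717, -0.1478]] mid [ 0.5336 -0.2446] len [0.1906 0.1277 0.1888 0.131 ] ang [-92.7 177.4  88.3  -1.8]
bar [[0.4063, -0.1816], [0.4028, -0.2969]] mid [ 0.4046 -0.2393] len [0.1154 0.1154] ang [-91.8  88.2]
base [[0.6329, 0.2867], [0.6243, 0.1623], [0.4615, 0.1691], [0.4674, 0.2921]] mid [0.5465 0.2276] len [0.1247 0.1629 0.1232 0.1655] ang [-94.  177.6  87.2  -1.9]
plat [[0.6157, 0.2497], [0.611, 0.2019], [0.4774, 0.2074], [0.4814, 0.2547]] mid [0.5464 0.2284] len [0.048  0.1337 0.0475 0.1344] ang [-95.6 177.7  85.1  -2.1]
tub [ 0.545 -0.005  0.068]
case [ 0.399 -0.012  0.07 ]
wipes [0.726 0.004 0.19 ]
```

```bash
cat >> h.py <<'E'
B=np.array([.5395,-.2445]); a=np.radians(-2.2); U=np.array([np.cos(a),np.sin(a)]); V=np.array([-U[1],U[0]])
def to(p,yaw=None,quiet=False):
    """offset in mm along the tool axes (and roll) from the present pose to world TCP p, tool yaw deg"""
    o=ctrl.get_obs(); y=np.radians(o["orientation"][2]); d=(np.asarray(p)-o["tool_pos"])*1e3
    off=[d[0]*np.cos(y)+d[1]*np.sin(y), d[0]*np.sin(y)-d[1]*np.cos(y), -d[2]]
    r=0 if yaw is None else (o["orientation"][2]-yaw+180)%360-180
    print("offset",np.round(off,1).tolist(),"roll",round(np.radians(r),4))
E
python3 - <<'E'
from h import *
h=B-.135*U; print(h)
to([*h,.16],-92.2)
E
```

```text
[ 0.40459951 -0.23931765]
offset [-264.2, 285.8, 76.7] roll -1.0927
```

Call:
jog_arm --motion '[{"offset": [-264, 286, 40], "roll": -1.093, "hand": 18}, {"offset": [-264, 286, 40], "roll": -1.093, "hand": 18}, {"offset": [-264, 286, 40], "roll": -1.093, "hand": 18}, {"offset": [-264, 286, 40], "roll": -1.093, "hand": 18}, {"offset": [-264, 286, 40], "roll": -1.093, "hand": 18}, {"offset": [-264, 286, 40], "roll": -1.093, "hand": 18}, {"offset": [-264, 286, 40], "roll": -1.093, "hand": 18}, {"offset": [-264, 286, 40], "roll": -1.093, "hand": 18}, {"offset": [-264, 286, 40], "roll": -1.093, "hand": 18}, {"offset": [-264, 286, 60], "roll": -1.093, "hand": 18}, {"offset": [-264, 286, 77], "roll": -1.093, "hand": 18}, {"offset": [-264, 286, 100], "roll": -1.093, "hand": 18}, {"offset": [-264, 286, 120], "roll": -1.093, "hand": 18}, {"offset": [-264, 286, 120], "roll": -1.093, "hand": 18}, {"offset": [-264, 286, 120], "roll": -1.093, "hand": 18}]'

```text
clock: 1.35
tool_pos: [0.4038, -0.2395, 0.1171]
orientation: [179.8, 0.0, -92.2]
force: [0.3, -0.8, 0.2]
opening: 0.0176
```

Run:
```python
from h import *
h=B-.135*U; to([*h,.076],-92.2); o=ctrl.get_obs(); print(o["opening"],o["force"],o["tool_pos"],o["orientation"],o["joint_pos"])
p,K,T=snap("side"); c=proj(K,T,[*h,.08]).astype(int); print(c)
A=cv2.resize(p[c[1]-60:c[1]+40,c[0]-65:c[0]+65],None,fx=4,fy=4,interpolation=cv2.INTER_CUBIC)
save("hand1",A)
```

```text
offset [-0.2, -0.8, 41.1] roll 0.0006
0.01758261046436531 [ 0.3430197  -0.81032838  0.20117544] [ 0.4037856  -0.23949661  0.11708322] [ 1.79846613e+02  5.01167802e-03 -9.21643221e+01] [-6.55404284e+00  8.12018714e+00 -3.38896248e+01  9.05357948e-03
 -4.81435088e+01  4.38367731e+00]
[372 167]
```

View pics/hand1.png

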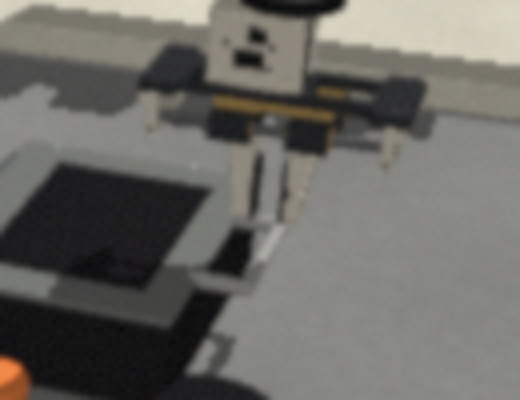

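The side crop shows the fingertips at (240,215) and (292,218) on either side of the handle bar at (270,240). I'll descend in steps and close.

Call:
jog_arm --motion '[{"offset": [0, 0, 10], "roll": 0, "hand": 18}, {"offset": [0, 0, 20], "roll": 0, "hand": 18}, {"offset": [0, 0, 30], "roll": 0, "hand": 18}, {"offset": [0, 0, 36], "roll": 0, "hand": 18}, {"offset": [0, 0, 41], "roll": 0, "hand": 18}, {"offset": [0, 0, 41], "roll": 0, "hand": 18}, {"offset": [0, 0, 41], "roll": 0, "hand": 4}, {"offset": [0, 0, 41], "roll": 0, "hand": 4}, {"offset": [0, 0, 41], "roll": 0, "hand": 4}, {"offset": [0, 0, 41], "roll": 0, "hand": 4}, {"offset": [0, 0, 41], "roll": 0, "hand": 4}]'

```text
clock: 2.32
tool_pos: [0.4038, -0.2397, 0.0769]
orientation: [179.9, -0.0, -92.2]
force: [-5.2, -0.8, 6.4]
opening: 0.0108
```

Run:
```python
from h import *
o=ctrl.get_obs(); print(o["opening"],o["force"],o["tool_pos"])
# tool y = -x_box side at yaw -92.2 ; arc offsets relative to now
import math
y=np.radians(o["orientation"][2]);
for t in np.arange(0.1,1.61,.1):
    du=.234*(math.cos(0)-math.cos(t))*1e3; dz=234*math.sin(t)
    # small start elevation: bar 3 mm above hinge line
    phi0=math.asin(3/234); du=234*(math.cos(phi0)-math.cos(phi0+t)); dz=234*(math.sin(phi0+t)-math.sin(phi0))
    w=du*U; print(round(t,1),round(w[0]*np.cos(y)+w[1]*np.sin(y),1),round(w[0]*np.sin(y)-w[1]*np.cos(y),1),round(-dz,1))
```

```text
0.010809383639546878 [-5.23457989 -0.7900185   6.44767868] [ 0.40378023 -0.23967206  0.07694441]
0.1 0.0 -1.5 -23.3
0.2 0.0 -5.3 -46.4
0.3 0.0 -11.3 -69.0
0.4 0.0 -19.6 -90.9
0.5 0.0 -30.1 -111.8
0.6 0.0 -42.6 -131.6
0.7 0.0 -57.0 -150.0
0.8 0.0 -73.1 -166.9
0.9 0.0 -90.9 -182.1
1.0 0.0 -110.1 -195.5
1.1 0.0 -130.5 -206.9
1.2 0.0 -152.0 -216.2
1.3 0.1 -174.3 -223.3
1.4 0.1 -197.2 -228.1
1.5 0.1 -220.4 -230.6
1.6 0.1 -243.8 -230.8
```

Call:
jog_arm --motion '[{"offset": [0, -0.5, -12], "roll": 0, "hand": 4}, {"offset": [0, -1.5, -23], "roll": 0, "hand": 4}, {"offset": [0, -3, -35], "roll": 0, "hand": 4}, {"offset": [0, -5.3, -46.4], "roll": 0, "hand": 4}, {"offset": [0, -8, -58], "roll": 0, "hand": 4}, {"offset": [0, -11.3, -69], "roll": 0, "hand": 4}, {"offset": [0, -11.3, -69], "roll": 0, "hand": 4}]'

```text
clock: 2.9
tool_pos: [0.4149, -0.2402, 0.1468]
orientation: [179.9, -0.0, -92.2]
force: [-5.9, -2.7, 1.9]
opening: 0.0113
```

Call:
jog_arm --motion '[{"offset": [0, -3.9, -11], "roll": 0, "hand": 4}, {"offset": [0, -8.3, -21.9], "roll": 0, "hand": 4}, {"offset": [0, -13.4, -32.5], "roll": 0, "hand": 4}, {"offset": [0, -18.8, -42.8], "roll": 0, "hand": 4}, {"offset": [0, -24.9, -53], "roll": 0, "hand": 4}, {"offset": [0, -31.3, -62.6], "roll": 0, "hand": 4}, {"offset": [0, -38.4, -72], "roll": 0, "hand": 4}, {"offset": [0, -45.7, -81], "roll": 0, "hand": 4}, {"offset": [0, -53.6, -89.7], "roll": 0, "hand": 4}, {"offset": [0, -61.8, -97.9], "roll": 0, "hand": 4}, {"offset": [0, -70.6, -105.7], "roll": 0, "hand": 4}, {"offset": [0, -79.6, -113.1], "roll": 0, "hand": 4}, {"offset": [0, -79.6, -113.1], "roll": 0, "hand": 4}]'

```text
clock: 3.98
tool_pos: [0.4923, -0.2439, 0.2616]
orientation: [179.7, -0.1, -92.2]
force: [-19.8, 5.4, 25.5]
opening: 0.0109
```

Run:
```python
from h import *
o=ctrl.get_obs(); print(o["force"],o["moment"],o["tool_pos"])
p,K,T=snap("side"); c=proj(K,T,o["tool_pos"]).astype(int); print(c)
save("hand2",cv2.resize(p[max(0,c[1]-60):c[1]+90,c[0]-100:c[0]+100],None,fx=4,fy=4,interpolation=cv2.INTER_CUBIC))
```

```text
[-19.82374613   5.37698978  25.54269716] [ 1.52066     7.8105088  -0.07764887] [ 0.49232379 -0.24394716  0.26160155]
[348 105]
```

View pics/hand2.png

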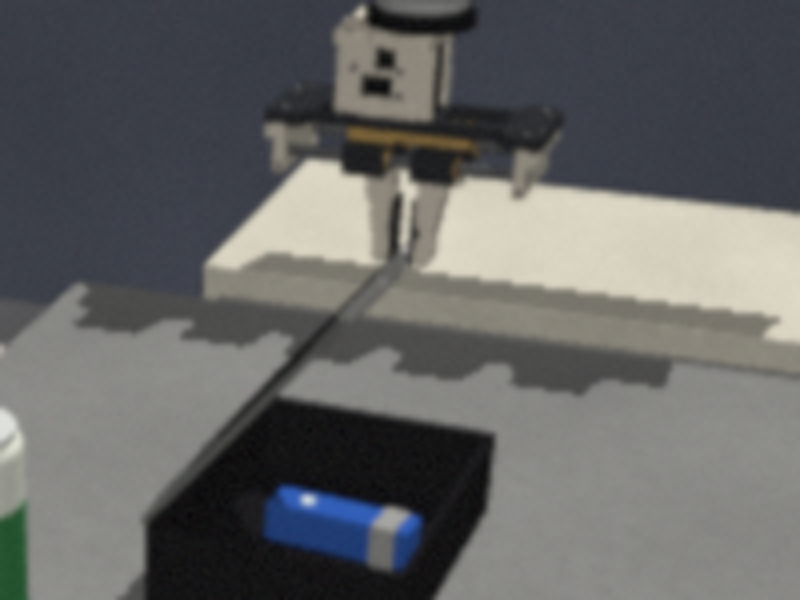

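The lid is about 45-50° open and the blue handle is visible in the box. The radial force on the gripper is building up, so I'll ease outward along the lid.

Call:
jog_arm --motion '[{"offset": [0, 1.5, -2], "roll": 0, "hand": 4}, {"offset": [0, 1.5, -2], "roll": 0, "hand": 4}]'

```text
clock: 4.2
tool_pos: [0.4924, -0.2439, 0.2619]
orientation: [179.9, -0.1, -92.2]
force: [-8.9, -1.5, 8.6]
opening: 0.0114
```

Call:
jog_arm --motion '[{"offset": [0, -9.4, -7], "roll": 0, "hand": 4}, {"offset": [0, -19, -13.8], "roll": 0, "hand": 4}, {"offset": [0, -29, -20], "roll": 0, "hand": 4}, {"offset": [0, -39.3, -25.5], "roll": 0, "hand": 4}, {"offset": [0, -50, -30.6], "roll": 0, "hand": 4}, {"offset": [0, -60.8, -35], "roll": 0, "hand": 4}, {"offset": [0, -60.8, -35], "roll": 0, "hand": 4}]'

```text
clock: 4.78
tool_pos: [0.5556, -0.2469, 0.299]
orientation: [-179.9, -0.2, -92.2]
force: [-4.8, -1.9, 16.2]
opening: 0.0109
```

Call:
jog_arm --motion '[{"offset": [0, -11, -5.5], "roll": 0, "hand": 4}, {"offset": [0, -22.3, -9], "roll": 0, "hand": 4}, {"offset": [0, -33.7, -12], "roll": 0, "hand": 4}, {"offset": [0, -45.2, -14], "roll": 0, "hand": 4}, {"offset": [0, -56.8, -15.7], "roll": 0, "hand": 4}, {"offset": [0, -68.4, -16.7], "roll": 0, "hand": 4}, {"offset": [0, -80, -17], "roll": 0, "hand": 4}, {"offset": [0, -80, -17], "roll": 0, "hand": 4}]'

```text
clock: 5.45
tool_pos: [0.6372, -0.2506, 0.316]
orientation: [-179.7, -0.3, -92.2]
force: [0.7, -6.0, 9.8]
opening: 0.0099
```

Run:
```python
from h import *
o=ctrl.get_obs(); print(o["force"],o["tool_pos"])
for n in("side","top"):
    p,K,T=snap(n); hsv=cv2.cvtColor(p,cv2.COLOR_RGB2HSV)
    m=cv2.inRange(hsv,(105,120,60),(125,255,255)); m[:100]=0
    cs,_=cv2.findContours(m,cv2.RETR_EXTERNAL,cv2.CHAIN_APPROX_NONE)
    for c in cs:
        if cv2.contourArea(c)>30: print(n,cv2.minAreaRect(c),cv2.contourArea(c))
    np.savez(n+"1.npz",i=p,K=K,T=T)
    if n=="side": c=proj(K,T,[*B,.1]).astype(int); save("box",cv2.resize(p[c[1]-75:c[1]+45,c[0]-80:c[0]+80],None,fx=5,fy=5,interpolation=cv2.INTER_CUBIC)); print(c)
```

```text
[ 0.65302695 -5.9909847   9.75275108] [ 0.63720451 -0.25060955  0.3160479 ]
side ((350.0, 180.0), (14.0, 6.0), 90.0) 54.0
side ((327.22467041015625, 174.8595428466797), (27.957534790039062, 15.365401268005371), 12.994616508483887) 366.5
[329 154]
```

View pics/box.png

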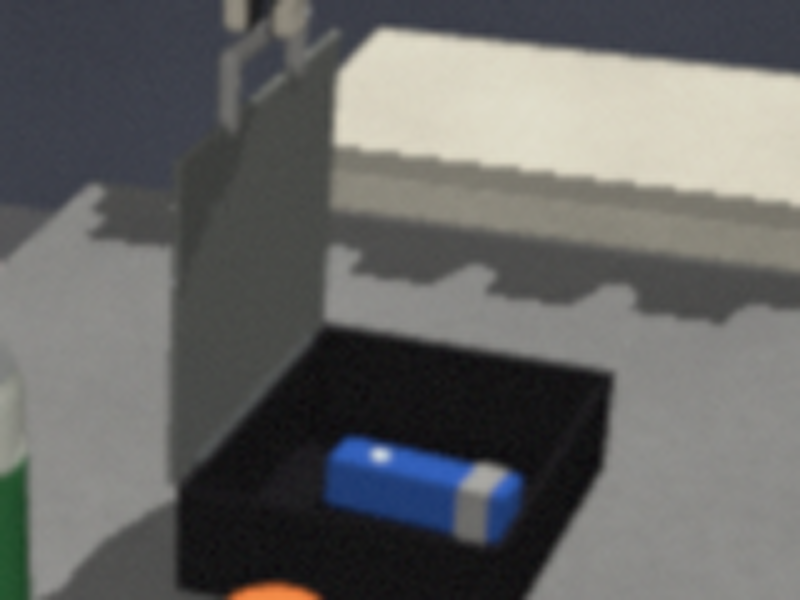

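The lid stands about upright and the handle's top face is visible: far edge (347,437)-(520,472), near edge (328,467)-(503,492). I'll release and back off upward, then measure.

Call:
jog_arm --motion '[{"offset": [0, 0, 0], "roll": 0, "hand": 40}, {"offset": [0, 0, 0], "roll": 0, "hand": 40}, {"offset": [0, 0, 0], "roll": 0, "hand": 40}, {"offset": [0, 0, -20], "roll": 0, "hand": 40}, {"offset": [0, 0, -40], "roll": 0, "hand": 40}, {"offset": [0, 30, -50], "roll": 0, "hand": 40}, {"offset": [0, 70, -50], "roll": 0, "hand": 40}, {"offset": [0, 110, -50], "roll": 0, "hand": 40}, {"offset": [0, 150, -50], "roll": 0, "hand": 40}, {"offset": [0, 190, -50], "roll": 0, "hand": 80}, {"offset": [0, 230, -50], "roll": 0, "hand": 80}, {"offset": [0, 230, -50], "roll": 0, "hand": 80}]'

```text
clock: 6.55
tool_pos: [0.399, -0.239, 0.364]
orientation: [-179.9, 0.0, -92.2]
force: [-0.3, -0.1, 0.3]
opening: 0.0547
```

Run:
```python
from h import *
o=ctrl.get_obs(); print(o["force"],o["tool_pos"],o["opening"])
d=np.load("side1.npz"); K,T=d["K"],d["T"]
P=np.array([onz(K,T,((x+.5)/5-.5+249,(y+.5)/5-.5+79),.04)[:2] for x,y in[(347,437),(520,472),(503,492),(328,467)]])
e=np.roll(P,-1,0)-P; print(P.round(4).tolist(),P.mean(0),np.linalg.norm(e,axis=1).round(3),np.degrees(np.arctan2(e[:,1],e[:,0])).round(1))
D=P.mean(0)-B; print("box frame",D@U,D@V)
p,K,T=snap("top"); hsv=cv2.cvtColor(p,cv2.COLOR_RGB2HSV); m=cv2.inRange(hsv,(105,120,40),(125,255,255))
cs,_=cv2.findContours(m,cv2.RETR_EXTERNAL,cv2.CHAIN_APPROX_NONE)
for c in cs:
    if cv2.contourArea(c)>20:
        Q=np.array([onz(K,T,q,.04)[:2] for q in c[:,0]],np.float32); print(cv2.boundingRect(c),cv2.minAreaRect(Q))
c=proj(K,T,[*B,.04]).astype(int); save("top2",cv2.resize(p[c[1]-75:c[1]+75,c[0]-80:c[0]+80],None,fx=4,fy=4,interpolation=cv2.INTER_CUBIC)); print(c)
```

```text
[-0.30660769 -0.08102006  0.30943495] [ 0.39899617 -0.23898018  0.36398208] 0.054670567513042154
[[0.5832, -0.2721], [0.4679, -0.2634], [0.4716, -0.2334], [0.5823, -0.2276]] [ 0.52624886 -0.24911418] [0.116 0.03  0.111 0.045] [175.7  83.1   3.  -88.8]
box frame -0.0130642436464303 -0.005119463002717537
(384, 256, 17, 6) ((0.47332659363746643, -0.24483542144298553), (0.042621809989213943, 0.010717923752963543), 83.40811157226562)
(385, 215, 19, 34) ((0.5438526272773743, -0.25261956453323364), (0.04453858733177185, 0.09077883511781693), 83.50253295898438)
[390 233]
```

View pics/top2.png

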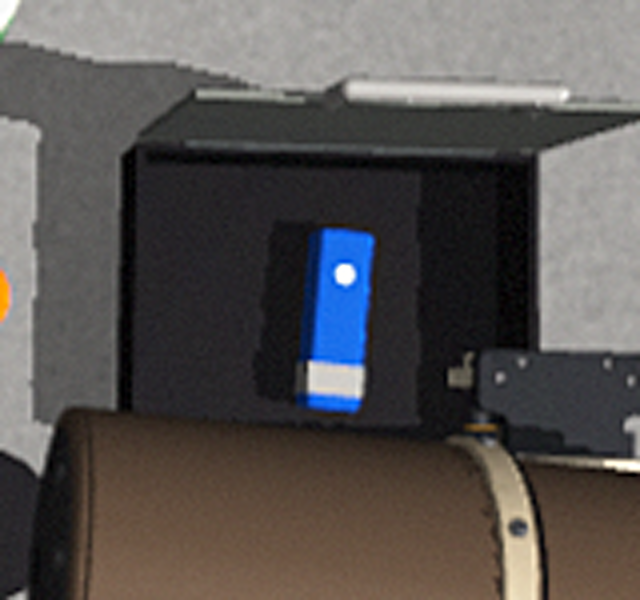

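The handle is clear in the top view. Its top-face corners in the crop are about (322,230), (375,234), (362,411) and (306,408).

Run:
```python
from h import *
d=np.load("top0.npz"); K,T=d["K"],d["T"]
P=np.array([onz(K,T,((x+.5)/4-.5+310,(y+.5)/4-.5+158),.04)[:2] for x,y in[(322,230),(375,234),(362,411),(306,408)]])
e=np.roll(P,-1,0)-P; print(P.round(4).tolist(),P.mean(0),np.linalg.norm(e,axis=1).round(3),np.degrees(np.arctan2(e[:,1],e[:,0])).round(1))
D=P.mean(0)-B; print("box frame",D@U,D@V)
# jaw axis y across the bar: tool x along handle => yaw -6 or 174
to([*P.mean(0),.12],-6)
print(np.c_[np.degrees(0)],ctrl.get_obs()["joint_pos"].round(1))
```

```text
[[0.5878, -0.2444], [0.5846, -0.2795], [0.4679, -0.2663], [0.4705, -0.2294]] [ 0.52770218 -0.25489657] [0.035 0.117 0.037 0.118] [-95.2 173.5  86.   -7.3]
box frame -0.011390024694653271 -0.01084179814063183
offset [10.8, -126.4, 244.0] roll -1.5045
[[0.]] [ -6.6  -3.2 -11.6  -0.  -81.3   4.4]
```

Call:
jog_arm --motion '[{"offset": [11, -40, 0], "roll": -0.12, "hand": 70}, {"offset": [11, -80, 0], "roll": -0.24, "hand": 70}, {"offset": [11, -126, 0], "roll": -0.36, "hand": 70}, {"offset": [10, -126, 0], "roll": -0.48, "hand": 70}, {"offset": [10, -126, 0], "roll": -0.6, "hand": 70}, {"offset": [10, -126, 0], "roll": -0.72, "hand": 70}, {"offset": [10, -126, 0], "roll": -0.84, "hand": 70}, {"offset": [10, -126, 0], "roll": -0.96, "hand": 70}, {"offset": [10, -126, 0], "roll": -1.08, "hand": 70}, {"offset": [10, -126, 0], "roll": -1.2, "hand": 70}, {"offset": [10, -126, 0], "roll": -1.32, "hand": 70}, {"offset": [10, -126, 30], "roll": -1.44, "hand": 70}, {"offset": [10, -126, 70], "roll": -1.496, "hand": 70}, {"offset": [10, -126, 110], "roll": -1.496, "hand": 70}, {"offset": [10, -126, 150], "roll": -1.496, "hand": 70}, {"offset": [10, -126, 190], "roll": -1.496, "hand": 70}, {"offset": [10, -126, 230], "roll": -1.496, "hand": 70}, {"offset": [10, -126, 260], "roll": -1.496, "hand": 70}, {"offset": [10, -126, 260], "roll": -1.496, "hand": 70}, {"offset": [10, -126, 260], "roll": -1.496, "hand": 70}]'

```text
clock: 8.27
tool_pos: [0.5297, -0.2542, 0.1012]
orientation: [180.0, 0.2, -6.4]
force: [0.6, -0.1, 1.0]
opening: 0.0696
```

Run:
```python
from h import *
o=ctrl.get_obs(); print(o["force"],o["tool_pos"],o["opening"],o["orientation"])
to([.527,-.2535,.022],-6.5)
p,K,T=snap("side"); c=proj(K,T,[*B,.1]).astype(int); save("pre",cv2.resize(p[c[1]-75:c[1]+45,c[0]-80:c[0]+80],None,fx=5,fy=5,interpolation=cv2.INTER_CUBIC))
```

```text
[ 0.64666198 -0.0567069   0.98621706] [ 0.52974276 -0.25418364  0.10120521] 0.0696264576011979 [179.9912894    0.24409945  -6.43613618]
offset [-2.8, -0.4, 79.2] roll 0.0011
```

View pics/pre.png

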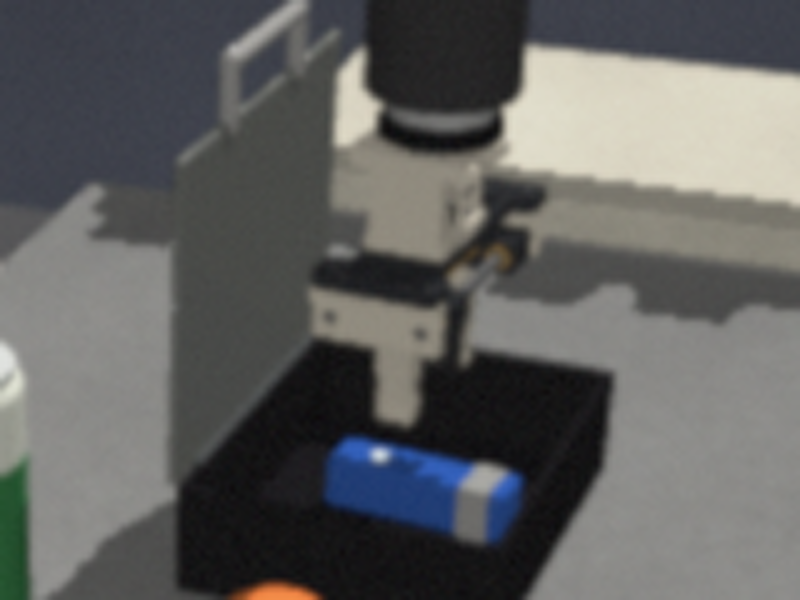

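The near finger is on the camera side of the handle, which lies midway between the fingers, and the lid is clear. I'll descend gently and grip.

Call:
jog_arm --motion '[{"offset": [-3, 0, 20], "roll": 0, "hand": 70}, {"offset": [-3, 0, 40], "roll": 0, "hand": 70}, {"offset": [-3, 0, 55], "roll": 0, "hand": 70}, {"offset": [-3, 0, 65], "roll": 0, "hand": 70}, {"offset": [-3, 0, 72], "roll": 0, "hand": 70}, {"offset": [-3, 0, 77], "roll": 0, "hand": 70}, {"offset": [-3, 0, 77], "roll": 0, "hand": 70}]'

```text
clock: 8.9
tool_pos: [0.5277, -0.2541, 0.0259]
orientation: [180.0, -0.0, -6.5]
force: [0.1, 0.2, 0.5]
opening: 0.0705
```

Call:
jog_arm --motion '[{"offset": [0, 0, 0], "roll": 0, "hand": 55}, {"offset": [0, 0, 0], "roll": 0, "hand": 42}, {"offset": [0, 0, 0], "roll": 0, "hand": 20}, {"offset": [0, 0, 0], "roll": 0, "hand": 20}, {"offset": [0, 0, 0], "roll": 0, "hand": 20}, {"offset": [0, 0, 0], "roll": 0, "hand": 20}, {"offset": [0, 0, 0], "roll": 0, "hand": 20}]'

```text
clock: 9.48
tool_pos: [0.5274, -0.2541, 0.0259]
orientation: [180.0, -0.0, -6.5]
force: [-0.5, -0.4, 1.0]
opening: 0.0358
```

Call:
jog_arm --motion '[{"offset": [0, 0, -5], "roll": 0, "hand": 20}, {"offset": [0, 0, -15], "roll": 0, "hand": 20}, {"offset": [0, 0, -30], "roll": 0, "hand": 20}, {"offset": [0, 0, -50], "roll": 0, "hand": 20}, {"offset": [0, 0, -75], "roll": 0, "hand": 20}, {"offset": [0, 0, -100], "roll": 0, "hand": 20}, {"offset": [0, 0, -125], "roll": 0, "hand": 20}, {"offset": [0, 0, -145], "roll": 0, "hand": 20}, {"offset": [0, 0, -150], "roll": 0, "hand": 20}, {"offset": [0, 0, -150], "roll": 0, "hand": 20}]'

```text
clock: 10.32
tool_pos: [0.5278, -0.254, 0.1774]
orientation: [-180.0, -0.2, -6.5]
force: [-0.1, 0.3, -5.8]
opening: 0.0361
```

Run:
```python
from h import *
o=ctrl.get_obs(); print(o["force"],o["moment"],o["tool_pos"],o["opening"],o["orientation"])
to([.546,.228,.176],-2.2)
```

```text
[-0.05811067  0.33909125 -5.76070881] [-0.05417508  0.17823496  0.01478669] [ 0.52782834 -0.25401553  0.17741615] 0.03610010702471021 [-179.99238616   -0.18467305   -6.46517379]
offset [-36.2, -481.0, 1.4] roll -0.0744
```

The handle is held (about 5 N load). Carrying it over to the cradle.

Call:
jog_arm --motion '[{"offset": [-1, -10, 0], "roll": 0, "hand": 20}, {"offset": [-3, -30, 0], "roll": 0, "hand": 20}, {"offset": [-5, -60, 0], "roll": -0.01, "hand": 20}, {"offset": [-7, -90, 0], "roll": -0.02, "hand": 20}, {"offset": [-9, -120, 0], "roll": -0.03, "hand": 20}, {"offset": [-11, -150, 0], "roll": -0.04, "hand": 20}, {"offset": [-13, -180, 0], "roll": -0.05, "hand": 20}, {"offset": [-15, -210, 0], "roll": -0.06, "hand": 20}, {"offset": [-18, -240, 0], "roll": -0.074, "hand": 20}, {"offset": [-20, -270, 0], "roll": -0.074, "hand": 20}, {"offset": [-23, -300, 0], "roll": -0.074, "hand": 20}, {"offset": [-25, -330, 0], "roll": -0.074, "hand": 20}, {"offset": [-27, -360, 0], "roll": -0.074, "hand": 20}, {"offset": [-30, -390, 0], "roll": -0.074, "hand": 20}, {"offset": [-32, -420, 0], "roll": -0.074, "hand": 20}, {"offset": [-34, -445, 0], "roll": -0.074, "hand": 20}, {"offset": [-36, -465, 0], "roll": -0.074, "hand": 20}, {"offset": [-36, -481, 0], "roll": -0.074, "hand": 20}, {"offset": [-36, -481, 0], "roll": -0.074, "hand": 20}, {"offset": [-36, -481, 0], "roll": -0.074, "hand": 20}]'

```text
clock: 11.98
tool_pos: [0.5447, 0.2284, 0.174]
orientation: [179.9, 0.1, -2.2]
force: [-0.0, -0.1, -5.2]
opening: 0.0362
```

Run:
```python
from h import *
o=ctrl.get_obs(); print(o["force"],o["tool_pos"],o["opening"],o["orientation"])
to([.546,.228,.095],-2.2)
```

```text
[-0.03904901 -0.06056109 -5.19028552] [0.54469369 0.22841365 0.17395428] 0.03615842725616274 [ 1.79899673e+02  1.36318537e-01 -2.15799537e+00]
offset [1.3, 0.4, 79.0] roll 0.0007
```

Call:
jog_arm --motion '[{"offset": [1, 0, 20], "roll": 0, "hand": 20}, {"offset": [1, 0, 40], "roll": 0, "hand": 20}, {"offset": [1, 0, 60], "roll": 0, "hand": 20}, {"offset": [1, 0, 75], "roll": 0, "hand": 20}, {"offset": [1, 0, 80], "roll": 0, "hand": 20}, {"offset": [1, 0, 80], "roll": 0, "hand": 20}]'

```text
clock: 12.48
tool_pos: [0.5455, 0.2263, 0.0938]
orientation: [179.9, 0.2, -2.3]
force: [-0.9, 0.7, -5.1]
opening: 0.0357
```

Run:
```python
from h import *
o=ctrl.get_obs(); print(o["force"],o["tool_pos"],o["opening"])
p,K,T=snap("side"); c=proj(K,T,[.546,.228,.05]).astype(int); print(c)
save("pre2",cv2.resize(p[c[1]-60:c[1]+45,c[0]-70:c[0]+70],None,fx=5,fy=5,interpolation=cv2.INTER_CUBIC))
```

```text
[-0.87942757  0.69437069 -5.06149893] [0.5455189  0.22633377 0.09383115] 0.03573690540657244
[272 254]
```

View pics/pre2.png

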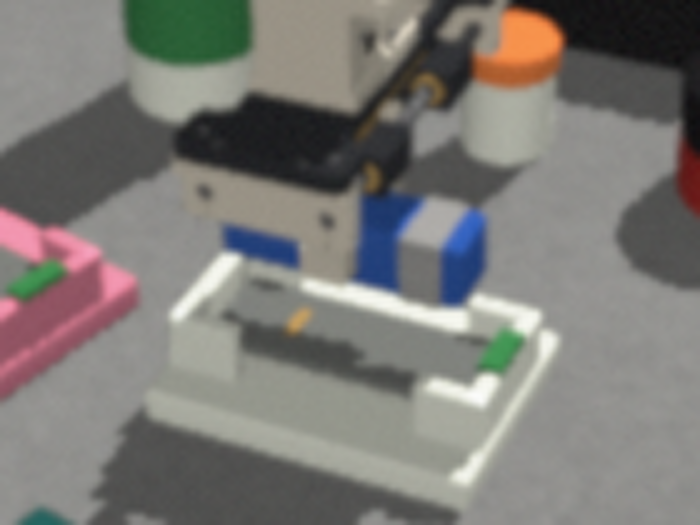

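The handle hangs above the white cradle, roughly centred. Its near-right bottom corner is at about (445,303) and its left end at x≈223. I'll check where those corners project.

Run:
```python
from h import *
d=np.load("side0.npz"); K,T=d["K"],d["T"]
f=lambda x,y,z: onz(K,T,((x+.5)/5-.5+202,(y+.5)/5-.5+194),z)[:2].round(4)
print("handle NR bottom",f(445,303,.074),"NR far bottom",f(483,280,.074),"left bottom near",f(223,252,.074))
g=lambda p,z:((proj(K,T,[*p,z])-[202,194]+.5)*5-.5).round()
c=np.array([.546,.2265])
for a,b in((-.06,.018),(-.06,-.018),(.06,.018)): print("exp px",g(c+a*U+b*V,.074))
print("wall corners: inner bay right end near/far",g(np.array([.546,.228])-.07*U+.028*V,.046),g(np.array([.546,.228])-.07*U-.028*V,.046),
 g(np.array([.546,.228])-.082*U+.06*V,.018),g(np.array([.546,.228])+.082*U+.06*V,.018))
to([.546,.228,.053],-2.2)
```

```text
handle NR bottom [0.4947 0.2433] NR far bottom [0.4842 0.2207] left bottom near [0.6046 0.2424]
exp px [459. 311.]
exp px [488. 267.]
exp px [219. 251.]
wall corners: inner bay right end near/far [470. 380.] [513. 311.] [468. 478.] [140. 388.]
offset [-0.4, -1.0, 42.2] roll -0.0011
```

Call:
jog_arm --motion '[{"offset": [0, -1, 10], "roll": 0, "hand": 20}, {"offset": [0, -1, 20], "roll": 0, "hand": 20}, {"offset": [0, -1, 28], "roll": 0, "hand": 20}, {"offset": [0, -1, 34], "roll": 0, "hand": 20}, {"offset": [0, -1, 38], "roll": 0, "hand": 20}, {"offset": [0, -1, 40], "roll": 0, "hand": 20}, {"offset": [0, -1, 42], "roll": 0, "hand": 20}, {"offset": [0, -1, 43], "roll": 0, "hand": 20}, {"offset": [0, -1, 44], "roll": 0, "hand": 20}, {"offset": [0, -1, 44], "roll": 0, "hand": 20}]'

```text
clock: 13.37
tool_pos: [0.5468, 0.2291, 0.0518]
orientation: [-180.0, -0.0, -2.2]
force: [-0.7, -0.1, -4.0]
opening: 0.036
```

Call:
jog_arm --motion '[{"offset": [0, 0, 1], "roll": 0, "hand": 20}, {"offset": [0, 0, 2], "roll": 0, "hand": 20}, {"offset": [0, 0, 3], "roll": 0, "hand": 20}, {"offset": [0, 0, 4], "roll": 0, "hand": 20}, {"offset": [0, 0, 4], "roll": 0, "hand": 20}]'

```text
clock: 13.78
tool_pos: [0.5468, 0.2291, 0.0477]
orientation: [-180.0, -0.0, -2.2]
force: [-0.2, 0.7, -1.3]
opening: 0.0362
```

Call:
jog_arm --motion '[{"offset": [0, 0, 0.7], "roll": 0, "hand": 20}, {"offset": [0, 0, 1.4], "roll": 0, "hand": 20}, {"offset": [0, 0, 1.4], "roll": 0, "hand": 20}]'

```text
clock: 14.03
tool_pos: [0.5468, 0.2291, 0.0463]
orientation: [-180.0, -0.0, -2.2]
force: [-0.8, 0.9, -1.9]
opening: 0.0359
```

Call:
jog_arm --motion '[{"offset": [0, 0, 0.6], "roll": 0, "hand": 20}, {"offset": [0, 0, 1.2], "roll": 0, "hand": 20}, {"offset": [0, 0, 1.2], "roll": 0, "hand": 20}]'

```text
clock: 14.28
tool_pos: [0.5469, 0.2291, 0.0459]
orientation: [-180.0, -0.0, -2.2]
force: [-1.1, -0.7, 3.6]
opening: 0.0357
```

Contact: the force is now positive and z has stopped, so the platform is fully down. Opening gently, then rising.

Call:
jog_arm --motion '[{"offset": [0, 0, 0], "roll": 0, "hand": 38}, {"offset": [0, 0, 0], "roll": 0, "hand": 42}, {"offset": [0, 0, 0], "roll": 0, "hand": 50}, {"offset": [0, 0, 0], "roll": 0, "hand": 58}, {"offset": [0, 0, 0], "roll": 0, "hand": 58}, {"offset": [0, 0, -10], "roll": 0, "hand": 58}, {"offset": [0, 0, -25], "roll": 0, "hand": 58}, {"offset": [0, 0, -50], "roll": 0, "hand": 58}, {"offset": [0, 0, -80], "roll": 0, "hand": 58}, {"offset": [0, 0, -110], "roll": 0, "hand": 58}, {"offset": [0, 0, -150], "roll": 0, "hand": 58}, {"offset": [0, 0, -180], "roll": 0, "hand": 58}, {"offset": [0, 0, -180], "roll": 0, "hand": 58}]'

```text
clock: 15.37
tool_pos: [0.5496, 0.2303, 0.2336]
orientation: [-179.6, -0.6, -2.2]
force: [1.2, 0.9, 1.7]
opening: 0.058
```

Run:
```python
from h import *
o=ctrl.get_obs(); print(o["force"],o["tool_pos"],o["opening"])
p,K,T=snap("side"); c=proj(K,T,[.546,.15,.05]).astype(int)
save("end",cv2.resize(p[120:320,180:400],None,fx=3,fy=3,interpolation=cv2.INTER_CUBIC))
```

```text
[1.15418213 0.86179625 1.67795251] [0.54962775 0.23033833 0.23355001] 0.05795246511209758
```

View pics/end.png

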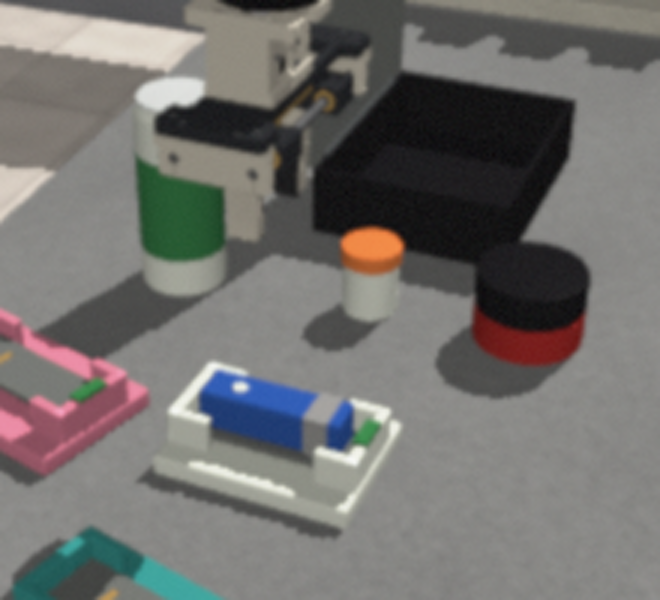

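The handle lies flat inside the white bay at (275,410), clear of the gripper, and the bystanders are standing. I'll let the arm settle, then hand in.

Call:
jog_arm --motion '[{"offset": [0, 0, 0], "roll": 0, "hand": 58}, {"offset": [0, 0, 0], "roll": 0, "hand": 58}, {"offset": [0, 0, 0], "roll": 0, "hand": 58}]'

```text
clock: 15.67
tool_pos: [0.546, 0.2285, 0.224]
orientation: [179.9, 0.1, -2.2]
force: [0.6, 0.2, -0.1]
opening: 0.058
```

```bash
python3 -c "
from h import *
print(order.close_job())"
```

```text
the job is handed in; nothing more can be done
None
```

I opened the lid by its handle to about 90°, lifted the blue battery handle out of the box and set it down in the white cradle's bay. I handed the job in at about 15.7 s.

**Last checks:**
- **Resting in the bay:** the final picture shows the handle lying flat in the bay and the gripper clear above it. The wipes canister, tub and round case are standing; I judged this by eye and did not measure their positions.
- **Platform:** I pressed down slowly until the tool stopped at the height that matches the platform fully down, where the force turned to +3.6 N. The platform's travel was not read directly.
- **Forces:** the wrist force read near zero after release.

**What disagreed:**
- While opening the lid, the wrist force rose to about 32 N at around 0.9 rad. I eased a few millimetres outward along the lid and it dropped.
- The side and top views differed by about 5 mm on the handle's position, which was well within what the grip needed.

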